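# Put the hairbrush away in the sliding-cover grooming case

### The arm

A 6-joint arm with a two-finger parallel gripper is mounted at the origin on the work surface. World frame = base frame: x ahead of the robot, y to its left, z up, the work surface at z = 0. Lengths are in m, angles in rad, forces in N, time in s.
With the tool pointing down it reaches from about 0.4 to 0.925 m from the base axis. Payload 12.5 kg.
Tool frame: the origin (TCP) lies midway between the tips of the shut fingers; the grasp point (between the pads) lies 19 mm behind it (r.grip_depth is the distance from the TCP to the grasp point, in m); z points along the fingers, y is the line along which they close (so a half turn about z gives the same grasp; the last joint's range is limited). The gripper opens to 95 mm and grips with 3 to 60 N. Pads are 20 mm wide; open, the fingers measure 119 mm over their backs; the gripper's body (75 mm by 180 mm) begins 59 mm behind the grasp point.
Start: joints at [-1.272, 0.491, 1.559, -0, 1.092, -0.106], TCP at [0.246, -0.574, 0.215] pointing down, gripper open.
Joint ranges: [-3.1, 3.1], [-0.84, 2.19], [0.05, 2.79], [-1.13, 4.28], [0.06, 2.93], [-2.69, 2.69]. Speed limits (rad/s): [2.22, 2.22, 2.79, 3.14, 3.14, 3.14].

### API

Orientations are given as a rotation vector (axis times angle).
In Python, from plant import r gives the robot as it stands.
- The arm moves only by the shell command python3 -m handwheel 'ROWS' [FORCE]. ROWS is a JSON object of lists of equal length, an entry for each row: "linear": the shift along the tool's x, y, z in units of 40 mm (1.0 is 40 mm), a list of three; "yaw": the turn about the tool's z in units of 5 degrees (1.0 is 5 degrees); "grip": the opening, from 0 (shut) to 1 (fully open). In form: {"linear": [[dx, dy, dz], ...], "yaw": [yaw, ...], "grip": [grip, ...]}. A call has 1 to 5 rows; each row shifts and turns the commanded pose from where the row before left it, along the tool's axes as they then stand; what a row does not reach is not made up. A row lasts 1/8 s, in which the tool goes at most 62.5 mm and 10.7 degrees, less where a joint would pass 70% of its speed; a pose out of reach is approached as far as the arm can. A call is refused whole if a number of a shift passes 1 or a number of a turn 1, either way. A call with a gripper value outside its range is refused whole. The fingers move at their own pace and stop on an object; FORCE is the grip in N (left out, the last holds). Time passes only in rows, so rows that do not move let the fingers close. It gives the time, the measured TCP pose, the force, the opening and the grip force at its end, in the units of the state.
- r.sense(): the state, without advancing time (a new reading comes with each control period).
- r.get_image(name): name is "scene" or "top" or "wrist"; returns (picture, depth): 400x640x3 uint8, red, green, blue; 400x640 float32, m along the optical axis (not along the pixel's ray), 0 where there is no reading.
- r.get_calibration(name): a dict with "vfov" (degrees; the focal length in pixels is half the picture's height over the tangent of half this angle, whatever the lens; pixels are square), "cx", "cy" (the principal point, pixels), "cam_to_world" (4x4, takes a point from camera to world coordinates); the wrist camera has in their place "T_tool_cam" (4x4, takes a point from camera to tool coordinates, whose origin is the TCP and whose axes are the flange's). Camera axes: x right, y up, looking along -z (the intrinsics and any distortion apply to the point x, -y, -z); pixel columns grow to the right and rows downward; lengths in m; the calibration is good to about 2 mm. A picture is of the moment at which its call begins: read the wrist's pose just before it. get_calibration takes no time and is no camera call.
- r.hand_in(): hands the job in; it is judged then, once.
Trained networks look in the newest picture that a camera, given by its name, has taken for a name from the list of things; names that differ only in an ending like _2 or _b are one class to them, and where a whole thing is asked for, a point or a joint stands for the part that bears it (a point fixed in the world has none). Each returns a list of dicts, best first, with "conf" (0 to 1); they miss things now and then, are a little off and sometimes report something else, mostly with a low value. They report only what shows in the picture. A call takes as long as a camera call. They do not tell look-alikes from the thing itself.
- r.boxes_of(camera, thing): "box" ([left, top, width, height] in pixels, round what is visible of it).
- r.outline_of(camera, thing): "pixels" (400x640 bool, what is visible of it) and "box" ([left, top, width, height] in pixels, round what is visible of it).
The state is a dict: "t": time; "q": joint angles; "joint_velocities": joint speeds; "effort": joint torques, N m; "tcp_pos": TCP position; "eef_rot": TCP orientation; "force": force on the tool from outside, world axes, zero at the start; "torque": the same for the moment, N m; "grip_width": opening from 0.0 (shut) to 1.0 (fully open); "grasp_force": force on a finger pad.
Only numpy, scipy, OpenCV 4.12 (cv2) and the standard library are available. Lean on these libraries where they do the work, as an engineer would, in place of code of your own. Each camera call takes 0.05 s, during which the arm holds its last target. There are 200 camera calls.

### The job

Slide back the cover of the wooden grooming case, lay the brown plastic hairbrush (the one with a handle) flat in the case with its bristles up as they are now, let go of it, and slide the cover fully shut against the end of the case. Leave the other things on the dresser where they are.

Things in the scene. Friction and masses are not known exactly. Their poses are not given: they have to be found in the camera images.
- case: Low wooden case fixed to the dresser, 136 wide (x), 216 long (y), 61 mm high; origin at the centre of its underside, z up; y points roughly to the robot's left, within 17 degrees. Inside 120 x 200 mm, empty; floor 8 mm above the dresser, walls 8 mm thick, 42 mm clear height under the cover. The -y end is full height and stops the cover; over the +y end, 49 mm high, the cover slides out.
- cover (a joint): Travel in m of the case's flat light-wood cover (underside 50, top 56 mm above the dresser) in its grooves, along case +y: 0 = shut against the -y end, 0.2 = fully open, both hard stops. Starts shut or up to 25 mm ajar; 1 to 2 N of friction, stays where left. At q, the inside lies open over a length q from its -y end; the cover overhangs the +y end by about q.
- cover_pull (a point): Centre of the dark wooden pull bar standing on the middle of the cover and moving with it: 60 mm long across the case (case x), 14 mm thick along the slide (case y), 24 mm high above the cover; its top is 80 mm above the dresser, 12 mm above this point. Axes as the case's.
- hairbrush: Brown plastic hairbrush lying on its flat back, bristles up, 165 mm long (x), about 110 g; origin at mid-length on the underside, z up, +x towards the bristled end. Handle 24 wide, 24 mm high, x = -82 to +17; head 46 wide, 14 mm thick, x = +17 to +82; bristles 34 wide, up to 32 mm above the underside. It lies in either of two places, swapped with the clothes brush.
- brush_grip (a point): Good grasp point on the hairbrush's handle near its balance point: 5 mm from the origin towards the handle end, on the centreline, 12 mm above the underside (the handle is 24 mm high); there the handle is 24 mm wide (across brush y). Site axes are the brush's.
- clothes_brush: Bystander: wooden clothes brush without a handle, bristles down, 150 x 52 x 40 mm; origin at the centre of its underside, x along its length.
- nail_clipper: Bystander: large steel nail clipper lying flat, 80 x 14 x 12 mm; origin at the centre of its underside, x along its length.
- aftershave: Bystander: clear glass aftershave bottle with twist cap, upright, 54 mm across, 125 mm high; origin at the centre of its underside.
- coin_dish: Bystander: round white ceramic dish painted with marigolds, 120 mm across, 22 mm high, some coins in it; origin at the centre of its underside.
- spectacle_case: Bystander: black spectacle case, 160 x 58 x 40 mm; origin at the centre of its underside, x along its length.
- pomade_tin: Bystander: round aluminium tin, 72 mm across, 30 mm high; origin at the centre of its underside.
Mind the look-alikes: they are no part of the job. There is more than one size of the hairbrush; the one meant has the size given above.

How it is judged:
On the way, in this order (a step that is already met when the one before it is completed fails the run):
1. the cover has been slid well back (more than 120 mm) (value of joint cover above 0.12 m), for 0.1 s.
2. the hairbrush lies flat on the floor of the case, bristles up, at rest and let go (x of hairbrush in the frame of case between -0.055 and 0.055 m and y of hairbrush in the frame of case between -0.03 and 0.03 m and z of hairbrush in the frame of case between 0 and 0.018 m and angle between hairbrush's own z axis and vertical below 0.2 rad and linear speed of hairbrush below 0.02 m/s and contact force between the fingers and hairbrush below 0.1 N), for 0.2 s.
At the end, for the whole second after the job is handed in: The hairbrush lies flat inside the case on its floor, bristles up (tilt under 0.2 rad, underside less than 10 mm above the floor), at rest and released, and the cover is shut to within 5 mm of its stop and still (all of step 2 and value of joint cover below 0.005 m and velocity of joint cover between -0.01 and 0.01 m/s); the robot touches nothing.
It fails at once if a bystander was moved by more than 30 mm (distance of any of clothes_brush, nail_clipper, aftershave, coin_dish, spectacle_case, pomade_tin from where it was at the start of the episode above 0.03 m).
It fails at once if the aftershave bottle was tipped (angle between aftershave's own z axis and vertical above 0.3 rad).
It also fails if it takes over 64 s, if anything falls off the work surface, if the arm or the gripper's body presses on something with over 40 N, if the wrist force passes 120 N, or if a joint passes its speed limit or range.

## Working session

There is one attempt and no reset: what is moved stays moved. The work goes in short steps, Python scripts to look and compute and a shell command to move; the robot and the scene stay as the last step left them, time stands still between calls to the robot, and variables do not carry over. Pictures are saved under pics/ and viewed, at most 10 in all, crops included, and the job is handed in when it is done.

```bash
ls; mkdir -p pics; cat > h.py <<'E'
import numpy as np,cv2
from plant import r
from scipy.spatial.transform import Rotation as R
def pts(name,d,c=None):
    c=r.get_calibration(name); f=200/np.tan(np.radians(c['vfov']/2))
    v,u=np.mgrid[0:400,0:640]
    P=np.stack([(u-c['cx'])/f*d,-(v-c['cy'])/f*d,-d],-1)
    if 'cam_to_world' in c: T=np.array(c['cam_to_world'])
    else:
        s=r.sense(); W=np.eye(4); W[:3,:3]=R.from_rotvec(s['eef_rot']).as_matrix(); W[:3,3]=s['tcp_pos']; T=W@np.array(c['T_tool_cam'])
    return P@T[:3,:3].T+T[:3,3]
E
python3 - <<'E'
from h import *
s=r.sense();print(s); print({k:v for k,v in r.get_calibration('top').items()})
for n in ['top','scene']:
    im,d=r.get_image(n); cv2.imwrite(f'pics/{n}0.png',im[:,:,::-1]); 
    P=pts(n,d); np.save(n+'0.npy',P)
    for t in ['case','cover_pull','hairbrush','clothes_brush','nail_clipper','aftershave','coin_dish','spectacle_case','pomade_tin']:
        for o in r.outline_of(n,t)[:3]:
            m=o['pixels']&(d>0); 
            if m.any(): print(n,t,round(o['conf'],2),o['box'],np.median(P[m],0).round(3),np.percentile(P[m][:,2],[5,95]).round(3))
E
```

```text
pics
{'t': 0.0, 'q': array([-1.27158971e+00,  4.91554553e-01,  1.55948385e+00, -3.49763335e-05,
        1.09171722e+00, -1.05618076e-01]), 'joint_velocities': array([ 5.42075520e-04, -6.10236034e-04,  4.81968093e-04,  1.22335221e-03,
        8.30754829e-04, -1.83300780e-05]), 'effort': array([ 1.69094528e-03, -6.12642574e+01, -2.58180767e+01,  6.93051796e-02,
        4.81954997e-02, -1.02230324e-04]), 'tcp_pos': array([ 0.24608465, -0.57422465,  0.21405302]), 'eef_rot': array([-3.07631931e+00, -6.31356566e-01,  2.24975330e-04]), 'force': array([-0.2062772 , -0.07911987, -0.32957846]), 'torque': array([-0.00206637,  0.01666494,  0.04277512]), 'grasp_force': 0.0, 'grip_width': 1.000898289452387}
{'vfov': 52.176207532108386, 'cx': 323.3325530752333, 'cy': 198.63797174089075, 'cam_to_world': array([[-0.00715889,  0.98854855, -0.15073326,  0.34771954],
       [-0.99997156, -0.0074346 , -0.00126567, -0.00559997],
       [-0.00237182,  0.15071992,  0.98857366,  0.96530998],
       [ 0.        ,  0.        ,  0.        ,  1.        ]])}
top case 0.95 [269.6, 136.5, 102.2, 67.9] [0.554 0.    
[... 1256 characters left out ...]
31] [0.012 0.042]
scene clothes_brush 0.55 [152.9, 230.1, 62.6, 26.1] [ 0.614 -0.344  0.039] [0.005 0.042]
scene nail_clipper 0.44 [423.1, 178.5, 28.5, 19.3] [0.398 0.31  0.008] [-0.001  0.014]
scene aftershave 0.68 [283.1, 198.5, 86.9, 48.8] [0.557 0.007 0.056] [0.053 0.061]
scene aftershave 0.66 [332.2, 285.6, 25.6, 43.4] [0.797 0.046 0.082] [0.017 0.125]
scene coin_dish 0.7 [394.8, 272.3, 54.8, 49.0] [0.727 0.223 0.009] [0.003 0.022]
scene spectacle_case 0.96 [174.3, 283.4, 72.6, 31.2] [ 0.768 -0.249  0.038] [0.017 0.042]
scene pomade_tin 0.81 [266.4, 275.7, 30.7, 34.4] [ 0.742 -0.094  0.03 ] [0.009 0.033]
scene pomade_tin 0.3 [425.7, 178.2, 24.6, 21.6] [0.397 0.31  0.009] [-0.     0.014]
```

```bash
python3 - <<'E'
from h import *
a=cv2.imread('pics/top0.png'); cv2.imwrite('pics/top0c.png',cv2.resize(a[30:330,160:520],None,fx=2.2,fy=2,interpolation=cv2.INTER_CUBIC))
def rect(m,P,name):
    c,wh,ang=cv2.minAreaRect(P[m][:,:2].astype(np.float32)*1000); print(name,np.round(c,1),np.round(wh,1),round(ang,1),m.sum())
P=np.load('top0.npy')
for n in ['top','scene']:
    P=np.load(n+'0.npy')
    box=(P[...,0]>.45)&(P[...,0]<.68)&(abs(P[...,1])<.16)
    m=box&(P[...,2]>.070)&(P[...,2]<.09); rect(m,P,n+' pull'); print(P[m].mean(0), P[m][:,2].max())
    m=box&(P[...,2]>.045)&(P[...,2]<.068); rect(m,P,n+' case')
    m=(P[...,0]>.32)&(P[...,0]<.5)&(P[...,1]<-.19)&(P[...,1]>-.42)&(P[...,2]>.010)
    rect(m,P,n+' brush');rect(m&(P[...,2]>.027),P,n+' bristle'); q=P[m]; print(q[:,2].max())
    m=(P[...,0]<.34)&(P[...,0]>.05)&(P[...,1]<-.19)&(P[...,1]>-.42)&(P[...,2]>.010)&(P[...,2]<.06); rect(m,P,n+' brush2')
E
```

```text
top pull [558.5   3.1] [13.9 59.4] 83.4 172
[0.55833878 0.00298925 0.08033641] 0.08488153272600762
top case [559.    1.1] [218.3 137.4] 83.6 5493
top brush [ 361.6 -293. ] [165.1 151.6] 67.6 1809
top bristle [ 360.  -289.1] [161.7 142.7] 68.7 882
0.718812959625095
top brush2 [ 296.7 -256.6] [62.1 36. ] 8.5 477
scene pull [555.7   2.3] [14.3 61.5] 83.3 128
[0.55937754 0.00224631 0.07917135] 0.08520448162049077
scene case [555.8  -0. ] [218.5 140.2] 83.3 4058
scene brush [ 370.4 -303.5] [165.  133.1] 73.1 687
scene bristle [ 366.1 -292.4] [140.5 123. ] 69.4 94
0.0350916907726988
scene brush2 [ 210.1 -269.9] [236.4  65.8] 9.1 896
```

View pics/top0c.png

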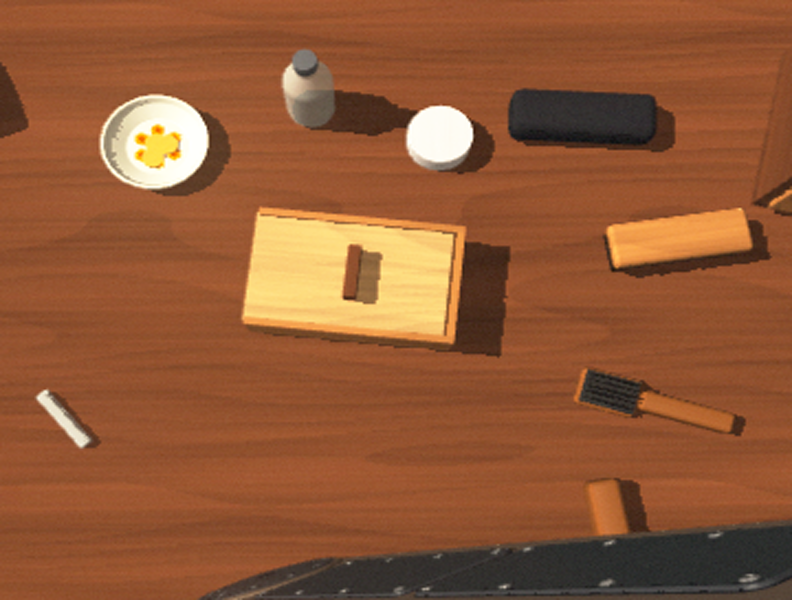

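View pics/scene0.png

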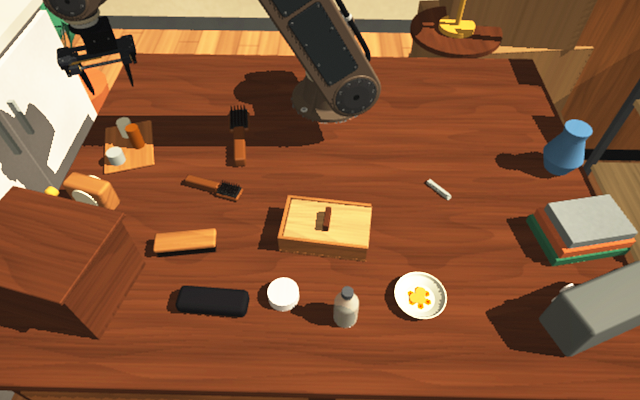

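Two hairbrush candidates show in scene0: A at about (212,187) and B at about (238,135). I'll measure both and look at them in one enlarged crop.

```bash
python3 - <<'E'
from h import *
a=cv2.imread('pics/scene0.png'); cv2.imwrite('pics/brc.png',cv2.resize(a[95:215,150:270],None,fx=5,fy=5,interpolation=cv2.INTER_CUBIC))
for n in ['top','scene']:
    P=np.load(n+'0.npy')
    r.get_image(n)
    for o in r.outline_of(n,'hairbrush')[:3]:
        m=o['pixels']&(P[...,2]>.008)&(P[...,2]<.05)
        if m.sum()<20: continue
        q=P[m]; c,wh,ang=cv2.minAreaRect(q[:,:2].astype(np.float32)*1000)
        print(n,np.round(o['box']),np.round(c,1),np.round(wh,1),round(ang,1), 'z',np.percentile(q[:,2],[5,50,95,99]).round(4))
        # length profile
        mu=q[:,:2].mean(0); ax=np.linalg.svd(q[:,:2]-mu,full_matrices=False)[2][0]
        if ax[1]<0: ax=-ax
        s=(q[:,:2]-np.array(c)/1000)@ax; w=(q[:,:2]-np.array(c)/1000)@[-ax[1],ax[0]]
        print(' ax',ax.round(3),np.degrees(np.arctan2(ax[1],ax[0])))
        for b in np.arange(-.13,.13,.02):
            k=(s>=b)&(s<b+.02)
            if k.sum()>2: print('  s%+.3f n%d w[%.3f %.3f] zmax %.3f'%(b+.01,k.sum(),w[k].min(),w[k].max(),q[k,2].max()))
E
```

```text
top [421. 216.  76.  31.] [ 413.4 -315.1] [164.8  45.7] 72.8 z [0.0116 0.021  0.029  0.0331]
 ax [0.294 0.956] 72.89797297539197
  s-0.080 n47 w[-0.010 0.012] zmax 0.029
  s-0.060 n95 w[-0.011 0.012] zmax 0.029
  s-0.040 n97 w[-0.012 0.012] zmax 0.029
  s-0.020 n98 w[-0.012 0.012] zmax 0.030
  s+0.000 n96 w[-0.011 0.012] zmax 0.028
  s+0.020 n133 w[-0.023 0.023] zmax 0.033
  s+0.040 n170 w[-0.022 0.022] zmax 0.034
  s+0.060 n170 w[-0.023 0.023] zmax 0.034
  s+0.080 n108 w[-0.021 0.023] zmax 0.034
top [425. 270.  20.  28.] [ 297.2 -256.6] [61.1 36. ] 8.5 z [0.0178 0.0342 0.0375 0.0386]
 ax [0.99  0.142] 8.166017227171988
  s-0.020 n159 w[-0.018 0.018] zmax 0.040
  s+0.000 n156 w[-0.017 0.018] zmax 0.039
  s+0.020 n152 w[-0.016 0.018] zmax 0.039
  s+0.040 n8 w[-0.005 0.010] zmax 0.030
scene [180. 174.  62.  26.] [ 412.3 -316.2] [165.   45.4] 73.1 z [0.0099 0.0202 0.0296 0.0323]
 ax [0.3   0.954] 72.52637626468214
  s-0.080 n37 w[-0.011 0.012] zmax 0.026
  s-0.060 n59 w[-0.011 0.016] zmax 0.028
  s-0.040 n72 w[-0.012 0.015] zmax 0.032
  s-0.020 n62 w[-0.012 0.014] zmax 0.028
  s+0.000 n
[... 158 characters left out ...]
0.080 n77 w[-0.022 0.022] zmax 0.035
scene [228. 107.  23.  59.] [ 210.2 -269.5] [235.9  65.4] 9.6 z [0.0138 0.0316 0.0419 0.0477]
 ax [0.985 0.17 ] 9.792098334150904
  s-0.120 n14 w[-0.031 0.017] zmax 0.027
  s-0.100 n65 w[-0.032 0.029] zmax 0.046
  s-0.080 n87 w[-0.032 0.028] zmax 0.050
  s-0.060 n94 w[-0.033 0.033] zmax 0.050
  s-0.040 n127 w[-0.033 0.032] zmax 0.050
  s-0.020 n54 w[-0.026 0.028] zmax 0.038
  s+0.000 n49 w[-0.016 0.017] zmax 0.039
  s+0.020 n53 w[-0.016 0.016] zmax 0.040
  s+0.040 n53 w[-0.017 0.016] zmax 0.038
  s+0.060 n63 w[-0.017 0.015] zmax 0.040
  s+0.080 n58 w[-0.018 0.015] zmax 0.039
  s+0.100 n73 w[-0.018 0.015] zmax 0.038
  s+0.120 n71 w[-0.017 0.014] zmax 0.039
```

View pics/brc.png

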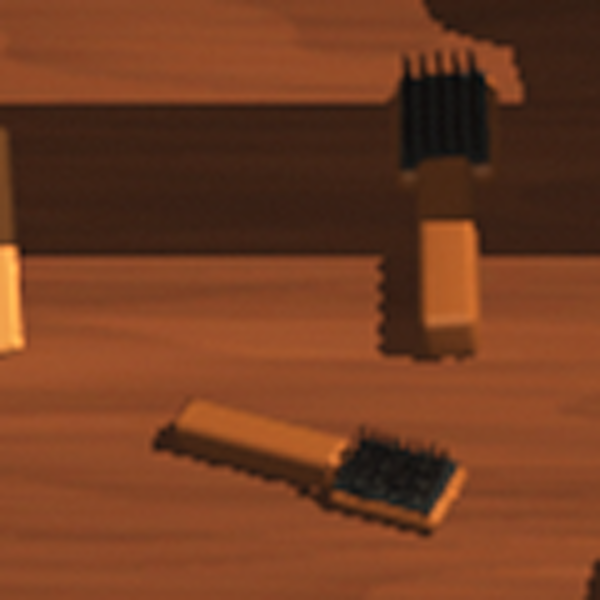

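Scene0 and the crop show two look-alikes: A at scene (212,187), measured 165 x 46 mm with a 24 mm wide handle, and B at (238,135), measured 236 x 65 mm. A fits the given size, so it is the target. Its centre is (0.413,-0.3155) and its axis is at 72.8°. The case is at (0.558,0.001) with its y axis at 83.4°, and the pull is at (0.558,0.003). First I go to the pull.

```bash
cat >> h.py <<'E'
def go(x,y,z,yang=None):
    "shift in tool units to world target; yang: wanted world angle (deg) of tool y, mod 180"
    s=r.sense(); M=R.from_rotvec(s['eef_rot']).as_matrix()
    ya=np.degrees(np.arctan2(M[1,1],M[0,1])); print('t',round(s['t'],2),'tcp',s['tcp_pos'].round(4),'yang',round(ya,2),'q',s['q'].round(2),'grip',round(s['grip_width'],3),round(s['grasp_force'],1),'F',s['force'].round(1))
    dy=0
    if yang is not None:
        dy=(ya-yang+90)%180-90; print('yaw units',round(dy/5,2)); 
    M2=M@R.from_rotvec([0,0,np.radians(dy)]).as_matrix()
    print('lin units after yaw',(M2.T@(np.array([x,y,z])-s['tcp_pos'])/.04).round(2))
E
python3 -m handwheel '{"linear":[[0,0,0],[0,0,0],[0,0,0],[0,0,0],[0,0,0]],"yaw":[1,1,1,1,1],"grip":[1,1,1,1,1]}' 15
python3 -m handwheel '{"linear":[[0,0,0]],"yaw":[0.96],"grip":[1]}'
python3 -c "
from h import *
go(.558,.003,.12,83.4)"
```

```text
t: 1.82
tcp_pos: [0.2462, -0.5745, 0.2147]
eef_rot: [3.141, -0.054, 0.0]
force: [0.8, 0.1, 0.5]
grip_width: 1.0
grasp_force: 0.0
t: 1.95
tcp_pos: [0.2462, -0.5745, 0.2147]
eef_rot: [3.136, -0.185, 0.0]
force: [0.1, 0.0, -0.2]
grip_width: 1.001
grasp_force: 0.0
t 1.95 tcp [ 0.2462 -0.5745  0.2147] yang -96.77 q [-1.27  0.49  1.56  0.    1.09  0.42] grip 1.001 0.0 F [ 0.1  0.  -0.2]
yaw units -0.03
lin units after yaw [  6.08 -15.24   2.37]
```

```bash

python3 -m handwheel '{"linear":[[0.4,-0.95,0],[0.4,-0.95,0],[0.4,-0.95,0],[0.4,-0.95,0],[0.4,-0.95,0]],"yaw":[0,0,0,0,0],"grip":[1,1,1,1,1]}' >/dev/null
python3 -m handwheel '{"linear":[[0.4,-0.95,0],[0.4,-0.95,0],[0.4,-0.95,0],[0.4,-0.95,0],[0.4,-0.95,0]],"yaw":[0,0,0,0,0],"grip":[1,1,1,1,1]}' >/dev/null
python3 -m handwheel '{"linear":[[0.4,-0.95,0],[0.4,-0.95,0],[0.4,-0.95,0],[0.4,-0.95,0],[0.4,-0.95,0]],"yaw":[0,0,0,0,0],"grip":[1,1,1,0.8,0.6]}' >/dev/null
python3 -m handwheel '{"linear":[[0,-0.95,0.5],[0,0,0.5],[0,0,0]],"yaw":[0,0,0],"grip":[0.6,0.6,0.6]}'
python3 - <<'E'
from h import *
go(.558,.003,.0605,83.4)
im,d=r.get_image('wrist'); P=pts('wrist',d); cv2.imwrite('pics/w1.png',im[:,:,::-1])
box=(P[...,0]>.45)&(P[...,0]<.68)&(abs(P[...,1])<.16)
for a,b in ((.07,.09),(.045,.068)):
    m=box&(P[...,2]>a)&(P[...,2]<b); print(m.sum())
    if m.sum()>10: print(cv2.minAreaRect(P[m][:,:2].astype(np.float32)*1000),np.median(P[m],0))
E
```

```text
t: 4.2
tcp_pos: [0.554, 0.0023, 0.1737]
eef_rot: [-3.136, 0.18, 0.004]
force: [-0.3, -0.7, 0.3]
grip_width: 0.606
grasp_force: 0.0
t 4.2 tcp [0.554  0.0023 0.1737] yang -96.56 q [-0.12  0.44  1.78 -0.    0.92  1.57] grip 0.606 0.0 F [-0.3 -0.7  0.3]
yaw units 0.01
lin units after yaw [ 0.1  -0.03  2.83]
944
((559.0611572265625, 2.821892738342285), (13.786520957946777, 59.60588073730469), 83.58808135986328) [0.56074566 0.0023991  0.08024721]
27408
((558.3861694335938, 0.6123199462890625), (218.96185302734375, 136.0612030029297), 83.3980712890625) [ 0.56741137 -0.00361706  0.05653423]
```

```bash

python3 -m handwheel '{"linear":[[0.12,-0.02,0.8],[0,0,0.8],[0,0,0.8],[0,0,0.41],[0,0,0]],"yaw":[0,0,0,0,0],"grip":[0.6,0.6,0.6,0.6,0.6]}' 
python3 -m handwheel '{"linear":[[0,0,0],[0,0,0],[0,0,0],[0,0,0],[0,0,0]],"yaw":[0,0,0,0,0],"grip":[0,0,0,0,0]}' 20
python3 -m handwheel '{"linear":[[0,0,0],[0,0,0],[0,0,0]],"yaw":[0,0,0],"grip":[0,0,0]}' 20
```

```text
t: 4.88
tcp_pos: [0.5594, 0.0017, 0.0621]
eef_rot: [3.136, -0.182, -0.001]
force: [-0.1, -0.4, -0.0]
grip_width: 0.603
grasp_force: 0.0
t: 5.5
tcp_pos: [0.5595, 0.0021, 0.0624]
eef_rot: [3.136, -0.181, 0.0]
force: [-0.3, -0.0, 1.5]
grip_width: 0.147
grasp_force: 20.0
t: 5.88
tcp_pos: [0.5594, 0.0021, 0.0623]
eef_rot: [3.136, -0.181, 0.0]
force: [-0.3, 0.6, 4.1]
grip_width: 0.15
grasp_force: 20.0
```

```bash

python3 -m handwheel '{"linear":[[0,-0.3,0],[0,-0.6,0],[0,-0.6,0],[0,-0.6,0],[0,-0.6,0]],"yaw":[0,0,0,0,0],"grip":[0,0,0,0,0]}' 
python3 -m handwheel '{"linear":[[0,-0.6,0],[0,-0.6,0],[0,-0.6,0],[0,-0.3,0],[0,0,0]],"yaw":[0,0,0,0,0],"grip":[0,0,0,0,0]}'
python3 -m handwheel '{"linear":[[0,0,0],[0,0,0],[0,0,0],[0,0,0],[0,0,-0.8]],"yaw":[0,0,0,0,0],"grip":[0.5,0.5,0.5,0.5,0.5]}'
python3 -m handwheel '{"linear":[[0,0,-1],[0,0,-0.5]],"yaw":[0,0],"grip":[0.6,0.6]}'
python3 - <<'E'
from h import *
go(.4115,-.3203,.15,162.8)
im,d=r.get_image('top'); P=pts('top',d); cv2.imwrite('pics/t2.png',im[:,:,::-1])
E
```

```text
t: 6.5
tcp_pos: [0.5719, 0.1106, 0.0624]
eef_rot: [3.136, -0.181, 0.001]
force: [0.9, -2.5, 2.8]
grip_width: 0.145
grasp_force: 20.0
t: 7.12
tcp_pos: [0.5815, 0.1939, 0.0623]
eef_rot: [-3.136, 0.179, -0.001]
force: [-0.1, 1.6, 5.1]
grip_width: 0.145
grasp_force: 20.0
t: 7.75
tcp_pos: [0.5804, 0.1924, 0.0927]
eef_rot: [3.135, -0.181, -0.006]
force: [-0.1, 0.1, 0.5]
grip_width: 0.493
grasp_force: 0.0
t: 8.0
tcp_pos: [0.582, 0.1928, 0.1563]
eef_rot: [-3.136, 0.181, -0.003]
force: [-0.4, -0.5, -0.7]
grip_width: 0.594
grasp_force: 0.0
t 8.0 tcp [0.582  0.1928 0.1563] yang -96.61 q [ 0.21  0.53  1.65 -0.    0.95  1.9 ] grip 0.594 0.0 F [-0.4 -0.5 -0.7]
yaw units -15.88
lin units after yaw [-13.51  -0.28   0.14]
```

View pics/t2.png

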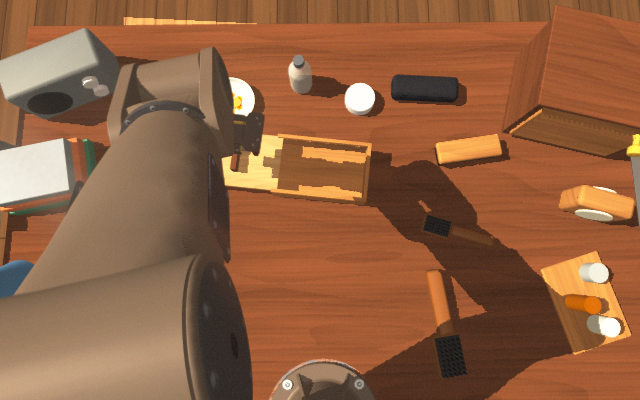

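The cover (t2.png, end near 225,160) is about 194 mm back and the case interior at (325,168) is open. Next I turn and travel to the hairbrush, now at (460,230).

```bash

python3 -m handwheel '{"linear":[[0,0,0],[0,0,0],[0,0,0],[0,0,0],[0,0,0]],"yaw":[-1,-1,-1,-1,-1],"grip":[0.6,0.6,0.6,0.6,0.6]}' >/dev/null
python3 -m handwheel '{"linear":[[0,0,0],[0,0,0],[0,0,0],[0,0,0],[0,0,0]],"yaw":[-1,-1,-1,-1,-1],"grip":[0.6,0.6,0.6,0.6,0.6]}' >/dev/null
python3 -m handwheel '{"linear":[[0,0,0],[0,0,0],[0,0,0],[0,0,0],[0,0,0]],"yaw":[-1,-1,-1,-1,-1],"grip":[0.6,0.6,0.6,0.6,0.6]}' >/dev/null
python3 -m handwheel '{"linear":[[-0.5,0,0],[-0.9,0,0],[-0.9,0,0],[-0.9,0,0],[-0.9,0,0]],"yaw":[-0.88,0,0,0,0],"grip":[0.6,0.6,0.6,0.6,0.6]}' >/dev/null
python3 -m handwheel '{"linear":[[-0.9,0,0],[-0.9,0,0],[-0.9,0,0],[-0.9,0,0],[-0.9,0,0]],"yaw":[0,0,0,0,0],"grip":[0.6,0.6,0.6,0.6,0.6]}' >/dev/null
python3 -m handwheel '{"linear":[[-0.9,0,0],[-0.9,0,0],[-0.9,0,0],[0,0,0]],"yaw":[0,0,0,0],"grip":[0.6,0.6,0.6,0.6]}'
python3 - <<'E'
from h import *
im,d=r.get_image('wrist'); P=pts('wrist',d); cv2.imwrite('pics/w2.png',im[:,:,::-1])
m=(P[...,0]>.33)&(P[...,0]<.5)&(P[...,1]<-.2)&(P[...,1]>-.43)&(P[...,2]>.008)&(P[...,2]<.05)
n,l,st,_=cv2.connectedComponentsWithStats(m.astype(np.uint8))
k=1+st[1:,4].argmax(); m=l==k
c,wh,a=cv2.minAreaRect(P[m][:,:2].astype(np.float32)*1000);print(c,wh,a)
h=m&((P[...,:2]-np.array(c)/1000)@[np.cos(np.radians(72.8)),np.sin(np.radians(72.8))]<.01)
print('handle',cv2.minAreaRect(P[h][:,:2].astype(np.float32)*1000),np.percentile(P[h][:,2],[50,95]))
go(.4115,-.3203,.005,162.8)
E
```

```text
t: 11.68
tcp_pos: [0.4456, -0.2401, 0.1537]
eef_rot: [-2.531, -1.86, 0.0]
force: [-0.4, 0.2, -0.5]
grip_width: 0.603
grasp_force: 0.0
(419.3103942871094, -289.450927734375) (114.80736541748047, 45.256134033203125) 73.25694274902344
handle ((412.4110107421875, -312.0718994140625), (67.23091125488281, 44.9145622253418), 72.59446716308594) [0.02249118 0.02725348]
t 11.72 tcp [ 0.4458 -0.239   0.1537] yang -17.33 q [-0.62  0.4   1.92  0.    0.82 -0.32] grip 0.602 0.0 F [-0.5  0.4 -0. ]
yaw units -0.03
lin units after yaw [-2.2  -0.22  3.72]
```

```bash

python3 -m handwheel '{"linear":[[-0.8,-0.2,0.5],[-0.8,0,0.5],[-0.6,0,0.5],[0,0,0]],"yaw":[0,0,0,0],"grip":[0.6,0.6,0.6,0.6]}'
python3 - <<'E'
from h import *
im,d=r.get_image('wrist'); P=pts('wrist',d); cv2.imwrite('pics/w3.png',im[:,:,::-1])
m=(P[...,0]>.33)&(P[...,0]<.5)&(P[...,1]<-.2)&(P[...,1]>-.43)&(P[...,2]>.008)&(P[...,2]<.05)
n,l,st,_=cv2.connectedComponentsWithStats(m.astype(np.uint8))
k=1+st[1:,4].argmax(); m=l==k
c,wh,a=cv2.minAreaRect(P[m][:,:2].astype(np.float32)*1000);print(c,wh,a)
s=(P[...,:2]-[.413,-.3155])@[np.cos(np.radians(72.8)),np.sin(np.radians(72.8))]
h=m&(s<.01)&(P[...,2]>.018)
print('handle',cv2.minAreaRect(P[h][:,:2].astype(np.float32)*1000),np.percentile(P[h][:,2],[50,95]),s[m].min(),s[m].max())
go(.4115,-.3203,.005,162.8)
E
```

```text
t: 12.22
tcp_pos: [0.4122, -0.3198, 0.0929]
eef_rot: [-2.528, -1.861, 0.001]
force: [-0.3, 0.4, -0.5]
grip_width: 0.601
grasp_force: 0.0
(412.6453857421875, -312.5174560546875) (160.48097229003906, 45.88908767700195) 72.91585540771484
handle ((401.8987731933594, -347.4058532714844), (87.4813003540039, 23.991086959838867), 72.88551330566406) [0.02397769 0.02514464] -0.07751967157732917 0.08295371992862115
t 12.28 tcp [ 0.4126 -0.3193  0.0937] yang -17.23 q [-0.79  0.51  1.93  0.    0.7  -0.48] grip 0.603 0.0 F [ 0.7 -0.6  1. ]
yaw units -0.01
lin units after yaw [-0.03 -0.02  2.22]
```

View pics/w3.png

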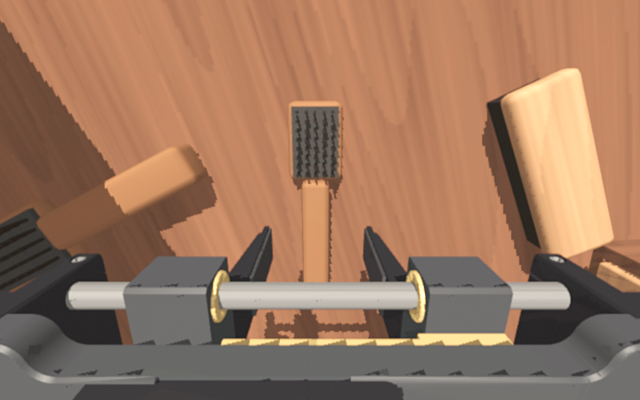

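In w3.png the hairbrush handle at (316,230) runs centred between the fingertips at (265,235) and (370,235). I descend and grip.

```bash

python3 -m handwheel '{"linear":[[0,0,0.6],[0,0,0.6],[0,0,0.6],[0,0,0.38],[0,0,0]],"yaw":[0,0,0,0,0],"grip":[0.6,0.6,0.6,0.6,0.6]}'
python3 -m handwheel '{"linear":[[0,0,0],[0,0,0],[0,0,0],[0,0,0],[0,0,0]],"yaw":[0,0,0,0,0],"grip":[0,0,0,0,0]}' 25
python3 -m handwheel '{"linear":[[0,0,0],[0,0,-0.3],[0,0,-0.8],[0,0,-0.9],[0,0,-0.9]],"yaw":[0,0,0,0,0],"grip":[0,0,0,0,0]}' 25
python3 -c "
from h import *
a=np.radians(83.4);u=np.array([np.cos(a),np.sin(a)])
p=np.array([.5587,.0007])-.005*u
go(p[0],p[1],.13,173.4)"
```

```text
t: 12.9
tcp_pos: [0.4129, -0.3193, 0.0068]
eef_rot: [-2.527, -1.865, 0.0]
force: [-0.2, 0.4, 0.7]
grip_width: 0.602
grasp_force: 0.0
t: 13.52
tcp_pos: [0.4126, -0.3202, 0.0073]
eef_rot: [2.529, 1.864, -0.0]
force: [-2.2, 0.9, 6.2]
grip_width: 0.249
grasp_force: 25.0
t: 14.15
tcp_pos: [0.4125, -0.32, 0.1247]
eef_rot: [2.529, 1.864, 0.0]
force: [0.5, -0.4, -0.2]
grip_width: 0.249
grasp_force: 25.0
t 14.15 tcp [ 0.4125 -0.32    0.1247] yang -17.21 q [-0.79  0.46  1.91 -0.    0.77 -0.49] grip 0.249 25.0 F [ 0.5 -0.4 -0.2]
yaw units -2.12
lin units after yaw [ 8.26  2.71 -0.13]
```

```bash

python3 -m handwheel '{"linear":[[0,0,0],[0,0,0],[0.7,0.2,0],[0.85,0.3,0],[0.85,0.3,0]],"yaw":[-1,-1,-0.12,0,0],"grip":[0,0,0,0,0]}' >/dev/null
python3 -m handwheel '{"linear":[[0.85,0.3,0],[0.85,0.3,0],[0.85,0.3,0],[0.85,0.3,0],[0.85,0.3,0]],"yaw":[0,0,0,0,0],"grip":[0,0,0,0,0]}' >/dev/null
python3 -m handwheel '{"linear":[[0.85,0.25,0],[0.7,0.15,0],[0,0,0],[0,0,0]],"yaw":[0,0,0,0],"grip":[0,0,0,0]}'
python3 - <<'E'
from h import *
a=np.radians(83.4);u=np.array([np.cos(a),np.sin(a)])
p=np.array([.5587,.0007])-.005*u
go(p[0],p[1],.0165,173.4)
im,d=r.get_image('scene'); P=pts('scene',d); cv2.imwrite('pics/s4.png',cv2.resize(im[130:280,220:440,::-1],None,fx=3.5,fy=3.5))
for o in r.outline_of('scene','hairbrush')[:3]:
    m=o['pixels']&(P[...,2]>.1)
    if m.sum()>20: print(np.round(o['box']),cv2.minAreaRect(P[m][:,:2].astype(np.float32)*1000),np.percentile(P[m][:,2],[5,95]))
E
```

```text
t: 15.9
tcp_pos: [0.5577, -0.0072, 0.1233]
eef_rot: [2.345, 2.09, -0.0]
force: [-0.6, -0.7, -2.2]
grip_width: 0.251
grasp_force: 25.0
t 15.9 tcp [ 0.5577 -0.0072  0.1233] yang -6.59 q [-0.13  0.51  1.82 -0.    0.81 -0.02] grip 0.251 25.0 F [-0.6 -0.7 -2.2]
yaw units 0.0
lin units after yaw [0.07 0.   2.67]
[286. 191.  75.  24.] ((877.4326171875, -37.734588623046875), (164.5076446533203, 685.7542114257812), 83.8975601196289) [0.1227941  0.14656017]
```

View pics/s4.png

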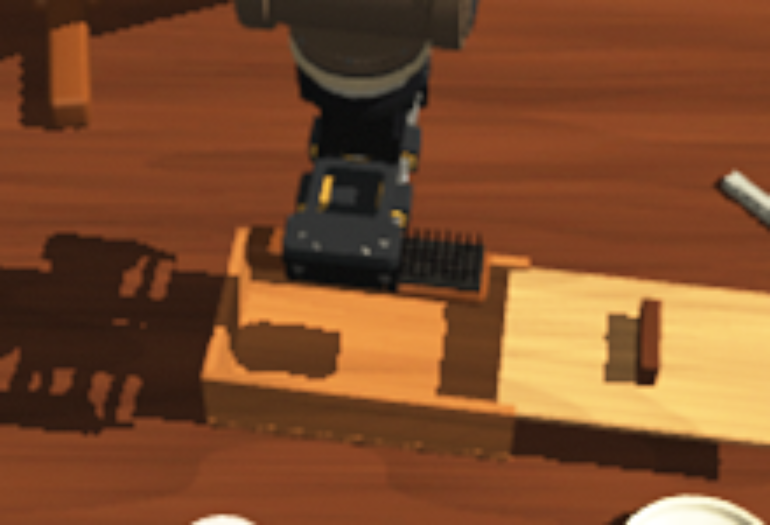

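In s4.png the brush is held level over the open case: head at (445,260), open interior at (340,330), cover edge at x≈500. I lower it.

```bash

python3 -m handwheel '{"linear":[[0.05,0,0.6],[0,0,0.6],[0,0,0.6],[0,0,0.5],[0,0,0]],"yaw":[0,0,0,0,0],"grip":[0,0,0,0,0]}'
python3 -m handwheel '{"linear":[[0,0,0.2],[0,0,0.17],[0,0,0]],"yaw":[0,0,0],"grip":[0,0,0]}'
```

```text
t: 16.62
tcp_pos: [0.5574, -0.0056, 0.0301]
eef_rot: [-2.346, -2.087, 0.003]
force: [-0.6, -0.2, -1.5]
grip_width: 0.248
grasp_force: 25.0
t: 17.0
tcp_pos: [0.5581, -0.0049, 0.0161]
eef_rot: [-2.346, -2.09, 0.0]
force: [0.5, 0.2, -1.0]
grip_width: 0.251
grasp_force: 25.0
```

```bash

python3 -m handwheel '{"linear":[[0,0,0],[0,0,0],[0,0,0],[0,0,0],[0,0,0]],"yaw":[0,0,0,0,0],"grip":[0.3,0.4,0.5,0.5,0.5]}'
python3 -m handwheel '{"linear":[[0,0,-0.4],[0,0,-0.8],[0,0,-0.9],[0,0,-0.9],[0,0,-0.6]],"yaw":[0,0,0,0,0],"grip":[0.5,0.5,0.5,0.5,0.5]}'
python3 - <<'E'
from h import *
go(.5808,.1930,.15,83.4)
im,d=r.get_image('wrist'); P=pts('wrist',d); cv2.imwrite('pics/w5.png',im[:,:,::-1])
box=(P[...,0]>.47)&(P[...,0]<.65)&(abs(P[...,1])<.12)&(P[...,2]>.018)&(P[...,2]<.046)
for o in r.outline_of('wrist','hairbrush')[:2]:
    m=o['pixels']&box
    if m.sum()>50: print(o['conf'],cv2.minAreaRect(P[m][:,:2].astype(np.float32)*1000),np.percentile(P[m][:,2],[5,50,99]))
E
```

```text
t: 17.62
tcp_pos: [0.5582, -0.0049, 0.0162]
eef_rot: [2.346, 2.09, -0.0]
force: [0.4, 0.1, -0.1]
grip_width: 0.497
grasp_force: 0.0
t: 18.25
tcp_pos: [0.5584, -0.0049, 0.1631]
eef_rot: [2.344, 2.089, 0.002]
force: [-0.2, 0.4, -0.0]
grip_width: 0.497
grasp_force: 0.0
t 18.25 tcp [ 0.5584 -0.0049  0.1631] yang -6.6 q [-0.13  0.46  1.78 -0.    0.9  -0.01] grip 0.497 0.0 F [-0.2  0.4 -0. ]
yaw units 18.0
lin units after yaw [-0.01 -4.98  0.33]
0.57 ((560.8739624023438, 0.1834564208984375), (163.7378387451172, 45.48716354370117), 84.5557632446289) [0.02127956 0.02783364 0.0421907 ]
```

View pics/w5.png

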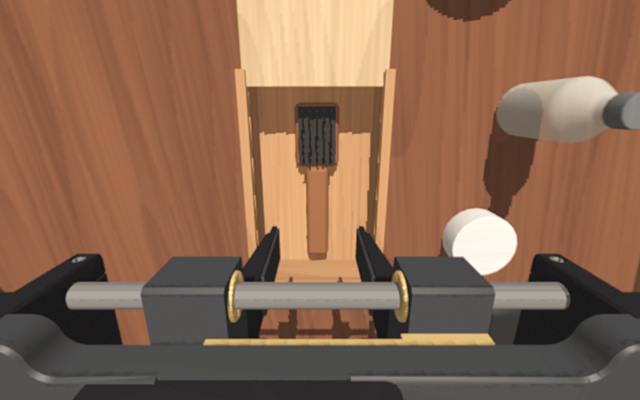

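w5.png shows the brush lying free in the case at (317,180), bristles up, clear of the walls; its top is at 42 mm. Now I go back to the pull.

```bash

python3 -m handwheel '{"linear":[[0,0,0],[0,0,0],[0,0,0],[0,0,0],[0,0,0]],"yaw":[1,1,1,1,1],"grip":[0.6,0.6,0.6,0.6,0.6]}' >/dev/null
python3 -m handwheel '{"linear":[[0,0,0],[0,0,0],[0,0,0],[0,0,0],[0,0,0]],"yaw":[1,1,1,1,1],"grip":[0.6,0.6,0.6,0.6,0.6]}' >/dev/null
python3 -m handwheel '{"linear":[[0,0,0],[0,0,0],[0,0,0],[0,0,0],[0,0,0]],"yaw":[1,1,1,1,1],"grip":[0.6,0.6,0.6,0.6,0.6]}' >/dev/null
python3 -m handwheel '{"linear":[[0,0,0],[0,0,0],[0,0,0],[0,-0.8,0],[0,-0.8,0]],"yaw":[1,1,1,0,0],"grip":[0.6,0.6,0.6,0.6,0.6]}' >/dev/null
python3 -m handwheel '{"linear":[[0,-0.85,0],[0,-0.85,0],[0,-0.85,0],[0,-0.83,0],[0,0,0]],"yaw":[0,0,0,0,0],"grip":[0.6,0.6,0.6,0.6,0.6]}' >/dev/null
python3 - <<'E'
from h import *
im,d=r.get_image('wrist'); P=pts('wrist',d)
m=(P[...,0]>.48)&(P[...,0]<.68)&(P[...,1]>.13)&(P[...,1]<.26)&(P[...,2]>.07)&(P[...,2]<.09); c,wh,a=cv2.minAreaRect(P[m][:,:2].astype(np.float32)*1000); print(c,wh,a)
go(c[0]/1000,c[1]/1000,.0622,83.4)
E
```

```text
(580.41650390625, 192.2806854248047) (13.711617469787598, 59.179542541503906) 83.20738983154297
t 21.52 tcp [0.5806 0.1935 0.1595] yang -96.51 q [ 0.21  0.53  1.65 -0.    0.96  1.9 ] grip 0.598 0.0 F [ 0.1 -0.1  0.1]
yaw units 0.02
lin units after yaw [0.   0.03 2.43]
```

```bash

python3 -m handwheel '{"linear":[[0,0.02,0.8],[0,0,0.8],[0,0,0.6],[0,0,0.23],[0,0,0]],"yaw":[0,0,0,0,0],"grip":[0.6,0.6,0.6,0.6,0.6]}' 
python3 -m handwheel '{"linear":[[0,0,0],[0,0,0],[0,0,0],[0,0,0],[0,0,0]],"yaw":[0,0,0,0,0],"grip":[0,0,0,0,0]}' 20
python3 -m handwheel '{"linear":[[0,0.2,0],[0,0.5,0],[0,0.6,0],[0,0.6,0],[0,0.6,0]],"yaw":[0,0,0,0,0],"grip":[0,0,0,0,0]}' 
python3 -m handwheel '{"linear":[[0,0.6,0],[0,0.6,0],[0,0.6,0],[0,0.3,0],[0,0,0]],"yaw":[0,0,0,0,0],"grip":[0,0,0,0,0]}'
python3 -c "
from h import *
go(.5587,.0007,.0622)"
```

```text
t: 22.15
tcp_pos: [0.5809, 0.1915, 0.0629]
eef_rot: [3.136, -0.182, -0.001]
force: [0.8, -0.3, 0.1]
grip_width: 0.596
grasp_force: 0.0
t: 22.78
tcp_pos: [0.5811, 0.1923, 0.0631]
eef_rot: [-3.136, 0.181, -0.0]
force: [-0.1, -0.7, 2.5]
grip_width: 0.147
grasp_force: 20.0
t: 23.4
tcp_pos: [0.5694, 0.091, 0.0631]
eef_rot: [3.136, -0.182, 0.001]
force: [2.5, 2.4, -0.1]
grip_width: 0.147
grasp_force: 20.0
t: 24.02
tcp_pos: [0.5598, 0.0083, 0.0631]
eef_rot: [3.136, -0.183, 0.001]
force: [1.3, -1.5, 1.8]
grip_width: 0.145
grasp_force: 20.0
t 24.02 tcp [0.5598 0.0083 0.0631] yang -96.68 q [-0.1   0.6   1.86 -0.    0.68  1.58] grip 0.145 20.0 F [ 1.3 -1.5  1.8]
lin units after yaw [-0.01  0.19  0.02]
```

Small steps now until the force shows the end stop.

```bash

python3 -m handwheel '{"linear":[[0,0.05,0],[0,0.05,0],[0,0.05,0],[0,0,0]],"yaw":[0,0,0,0],"grip":[0,0,0,0]}' 
python3 -m handwheel '{"linear":[[0,0.04,0],[0,0,0]],"yaw":[0,0],"grip":[0,0]}'
python3 -m handwheel '{"linear":[[0,0.03,0],[0,0,0]],"yaw":[0,0],"grip":[0,0]}'
```

```text
t: 24.52
tcp_pos: [0.5593, 0.0036, 0.0631]
eef_rot: [3.136, -0.181, 0.001]
force: [2.8, 1.6, 1.9]
grip_width: 0.144
grasp_force: 20.0
t: 24.78
tcp_pos: [0.5591, 0.0018, 0.0631]
eef_rot: [3.136, -0.181, 0.0]
force: [3.2, 0.7, 2.0]
grip_width: 0.146
grasp_force: 20.0
t: 25.02
tcp_pos: [0.559, 0.0005, 0.0631]
eef_rot: [3.136, -0.181, 0.001]
force: [3.3, 0.5, 2.3]
grip_width: 0.146
grasp_force: 20.0
```

```bash

python3 -m handwheel '{"linear":[[0,0.03,0],[0,0,0]],"yaw":[0,0],"grip":[0,0]}'
python3 -m handwheel '{"linear":[[0,0.03,0],[0,0,0]],"yaw":[0,0],"grip":[0,0]}'
```

```text
t: 25.28
tcp_pos: [0.5589, 0.0001, 0.0631]
eef_rot: [-3.136, 0.181, -0.001]
force: [4.6, 5.6, 1.4]
grip_width: 0.144
grasp_force: 20.0
t: 25.52
tcp_pos: [0.5589, -0.0, 0.0631]
eef_rot: [-3.134, 0.182, -0.001]
force: [5.7, 14.3, 2.3]
grip_width: 0.143
grasp_force: 20.0
```

The force rises to 14 N with no more motion, so the cover is at the stop. I release, lift clear and check.

```bash

python3 -m handwheel '{"linear":[[0,0,0],[0,0,0],[0,0,0],[0,0,0],[0,0,0]],"yaw":[0,0,0,0,0],"grip":[0.4,0.5,0.5,0.5,0.5]}'
python3 -m handwheel '{"linear":[[0,0,-0.4],[0,0,-0.8],[0,0,-0.8],[0,0,-0.5],[0,0,0]],"yaw":[0,0,0,0,0],"grip":[0.5,0.5,0.5,0.5,0.5]}'
python3 - <<'E'
from h import *
im,d=r.get_image('wrist'); P=pts('wrist',d); cv2.imwrite('pics/w6.png',im[:,:,::-1])
box=(P[...,0]>.45)&(P[...,0]<.68)&(abs(P[...,1])<.16)
for a,b in ((.07,.09),(.045,.068)):
    m=box&(P[...,2]>a)&(P[...,2]<b); print(cv2.minAreaRect(P[m][:,:2].astype(np.float32)*1000))
s=r.sense(); print(s['t'],s['force'])
E
```

```text
t: 26.15
tcp_pos: [0.5585, -0.0018, 0.063]
eef_rot: [3.136, -0.181, -0.0]
force: [-0.1, -0.3, -0.7]
grip_width: 0.496
grasp_force: 0.0
t: 26.78
tcp_pos: [0.5592, -0.0017, 0.1651]
eef_rot: [3.136, -0.181, 0.006]
force: [0.3, -0.7, 0.0]
grip_width: 0.501
grasp_force: 0.0
((557.48193359375, 0.1997814178466797), (14.00179672241211, 59.2425651550293), 83.60774993896484)
((556.53662109375, 0.212127685546875), (216.99679565429688, 136.6745147705078), 83.4326171875)
26.825 [-0.35283935 -0.23179907 -0.72153905]
```

View pics/w6.png

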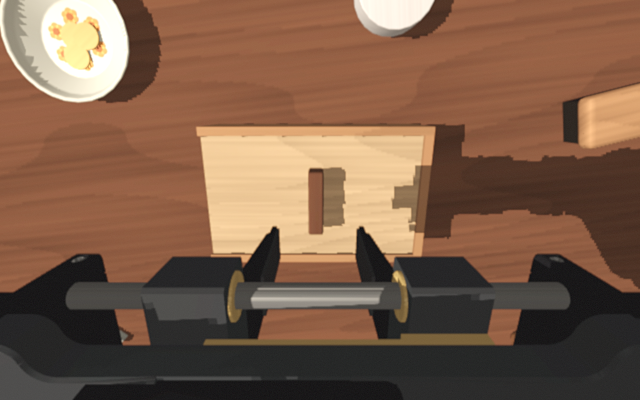

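w6.png shows the cover shut against the right (-y) end at (420,195). The pull at (316,200) is centred on the case, and the gripper is clear.

```bash
python3 -c "
from plant import r
print(r.hand_in())"
```

```text
the job is handed in; nothing more can be done
None
```

The 165 mm hairbrush lies flat in the case, bristles up and released, and the cover is pushed shut against its stop; I handed the job in at about 27 s, and no verdict came back.

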